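# Load the dividing table and hold it at the third click

## Task

Stand the long dowel in the first socket of the dividing table (one pip, next anticlockwise from the drill bush), and then the short dowel in the second (two pips), each upright and fully down. Then turn the black index knob clockwise three clicks from home, so that the long dowel faces the drill bush, without running on towards the fourth click. The table is sprung and runs back when let go: finish while still gripping the knob and holding it steady at the third stop, and leave the other things on the bench where they are.

Things in the scene. Friction and masses are not known exactly. Their poses are not given: they have to be found in the camera images.
- turntable (a joint): Turn of the turntable (rad): 0 at home on its end stop, growing clockwise seen from above to 2.09. Clicks every 0.419 (24 deg), home not counted: stop 3 is 1.257, stop 4 is 1.676. A spring drives it home (0.06 N m at home, 0.10 at stop 3), stronger than the clicks (+0.035 N m a quarter of the way to the next stop, -0.035 at three quarters), so let go, it runs back home.
- index_knob: Black bar knob on the turntable's axis, turning with it: bar 52 mm long (own y), 14 mm thick (own x), 40 mm tall. Origin: middle of the bar, on the axis, 95 mm above the bench, 55 mm above the turntable's face. Grip it across its thickness (own x). Above the face all is free from 26 to 62 mm from the axis; a socketed dowel fills 68 to 92 mm, the long one ending 40 mm above this origin.
- socket1 (a point): First socket (one pip), next to the drill bush going anticlockwise seen from above. Sockets are open aluminium rings, 36 mm outside, 26.4 mm bore, 26 mm deep, 80 mm from the axis, turning with the turntable. The point: centre of its floor, which is the turntable's face, 40 mm above the bench; the rim is 26 mm higher.
- socket2 (a point): Second socket (two pips), 72 degrees further anticlockwise seen from above; the same shape and size; the point is the centre of its floor. Two further sockets (three and four pips) follow every 72 degrees and stay empty.
- bush (a point): Mouth of the brass drill bush, a 16 mm tube pointing level at the turning axis, 118 mm from the axis, 72 mm above the bench, on a fixed steel post (88 mm high, 129 to 151 mm from the axis). The first socket stands right in front of it when the turntable is at stop 3.
- long_dowel_mid (a point): Centre of the long dowel: dark wood, 24 mm diameter, 95 mm long, both ends chamfered, about 35 g, standing upright on the bench at the start (the centre is 47.5 mm above its foot). Its z runs along the dowel.
- short_dowel_mid (a point): Centre of the short dowel: dark wood, 24 mm diameter, 70 mm long, both ends chamfered, about 25 g, standing upright on the bench at the start (the centre is 35 mm above its foot). Its z runs along the dowel.
- wax_tin: Bystander: closed dark steel tin, 70 mm across, 70 mm high. Origin: centre of its underside.
- offcut: Bystander: plywood offcut 70 x 45 x 25 mm lying flat. Origin: centre of its underside.
- mallet: Bystander: wooden mallet 260 mm long lying along its own x, head (60 to 80 mm wide, about 26 mm high) at +x. Origin: mid-length, at bench height.
- try_square: Bystander: try square lying flat; wooden stock 110 x 18 x 18 mm along its own x, steel blade 28 mm wide reaching 160 mm towards its own +y from the +x end of the stock. Origin: centre of the stock's underside.
- bench_plane: Bystander: steel hand plane, sole 220 x 56 mm along its own x, 100 mm high over its handle. Origin: centre of the sole.
- chisel: Bystander: chisel lying along its own x, 245 mm long, 26 mm high, wooden handle to its -x. Origin: near mid-length, at bench height.
- glue_brush: Bystander: small brush 160 mm long lying along its own x, 20 mm high. Origin: mid-length, at bench height.

How it is judged:
By the outcome, as a careful person would: the job done as asked, in the order asked, and still so for the second after the job is handed in, while the arm keeps its last pose, push and grip.
It also fails if it takes over 72 s, if anything falls off the work surface, if the arm or the gripper's body presses on something with over 40 N, if the wrist force passes 120 N, or if a joint passes its speed limit or range.

## Robot

A 7-joint arm with a two-finger parallel gripper is mounted at the origin on the work surface. World frame = base frame: x ahead of the robot, y to its left, z up, the work surface at z = 0. Lengths are in mm, angles in rad, forces in N, time in s.
With the tool pointing down it reaches from about 425 to 1025 mm from the base axis. Payload 3.6 kg.
Tool frame: the origin (TCP) lies midway between the tips of the shut fingers; the grasp point (between the pads) lies ctrl.hold_point_z behind it (ctrl.hold_point_z is the distance from the TCP to the grasp point, in mm); z points along the fingers, y is the line along which they close (so a half turn about z gives the same grasp; the last joint's range is limited). The gripper opens to 85 mm and grips with 20 to 120 N. Pads are 22 mm wide; open, the fingers measure 114 mm over their backs; the gripper's body (76 mm by 85 mm) begins 54 mm behind the grasp point. The pads swing forward as they close: fully open they stand 13 mm farther back than shut.
Start: joints at [1.202, 0.591, 0.048, 1.609, -0.033, 0.943, -0.034], TCP at [197.431, -697.603, 231.302] pointing down, gripper open.
Joint ranges: [-2.69, 2.69], [-0.47, 2.24], [-1.27, 1.36], [0.19, 2.51], [-1.53, 4.68], [0.08, 2.07], [-3.09, 3.09]. Speed limits (rad/s): [2.57, 2.57, 3.14, 3.14, 3.14, 3.14, 3.14].

## Interface

Orientations are given as a unit quaternion [w, x, y, z].
In Python, from station import ctrl, cams gives the robot as it stands.
- The arm moves only by the shell command python3 -m crank 'ROWS'. ROWS is JSON, a list of rows, each an object of numbers: "claw": the finger opening in m, from 0 to 0.0854; "tx", "ty", "tz": the shift along the tool's x, y, z in m; "spin": the turn about the tool's z in rad. A call has 1 to 12 rows; each row shifts and turns the commanded pose from where the row before left it, along the tool's axes as they then stand; what a row does not reach is not made up. A row lasts 1/12 s, in which the tool goes at most 41.7 mm and 7.16 degrees, less where a joint would pass 70% of its speed; a pose out of reach is approached as far as the arm can. A call is refused whole if a number of a shift passes 0.0417 or a number of a turn 0.125, either way. A call with a gripper value outside its range is refused whole. The fingers move at their own pace and stop on an object; the grip force is fixed at half the most. Time passes only in rows, so rows that do not move let the fingers close. It gives the time, the measured TCP pose, the force, the opening and the grip force at its end, in the units of the state.
- ctrl.read_state(): the state, without advancing time (a new reading comes with each control period).
- cams.read_camera(name): name is "scene" or "side" or "wrist"; returns a dict with "color" (420x560x3 uint8, red, green, blue), "vfov" (degrees; the focal length in pixels is half the picture's height over the tangent of half this angle, whatever the lens; pixels are square), "cx", "cy" (the principal point, pixels), "distortion" ([k1, k2, p1, p2, k3] as OpenCV has them; the pictures are not rectified), "R" (3x3) and "t" (3): a world point X has camera coordinates R X + t; the wrist camera has in their place "hand_eye" (4x4, takes a point from camera to tool coordinates, whose origin is the TCP and whose axes are the flange's). Camera axes: x right, y down, z forward; pixel columns grow to the right and rows downward; lengths in mm; the calibration is good to about 2 mm. A picture is of the moment at which its call begins: read the wrist's pose just before it. There is no depth.
- ctrl.sign_off(): hands the job in; it is judged then, once.
The state is a dict: "time_s": time; "joint_positions": joint angles; "joint_velocities": joint speeds; "tau": joint torques, N m; "tool_pos": TCP position; "tool_rot": TCP orientation; "contact_force": force on the tool from outside, world axes, zero at the start; "moment": the same for the moment, N m; "finger_gap": finger opening in mm; "grip_force": force on a finger pad.
Only numpy, scipy, OpenCV 4.12 (cv2) and the standard library are available. Lean on these libraries where they do the work, as an engineer would, in place of code of your own. Each camera call takes 0.05 s, during which the arm holds its last target. There are 200 camera calls.

## Working session

There is one attempt and no reset: what is moved stays moved. The work goes in short steps, Python scripts to look and compute and a shell command to move; the robot and the scene stay as the last step left them, time stands still between calls to the robot, and variables do not carry over. Pictures are saved under pics/ and viewed, at most 10 in all, crops included, and the job is handed in when it is done.

```bash
ls; mkdir -p pics
python3 - <<'E'
from station import ctrl,cams
import cv2
s=ctrl.read_state();print(s,ctrl.hold_point_z)
for n in("scene","side"):
    c=cams.read_camera(n);cv2.imwrite(f"pics/{n}0.png",c["color"][:,:,::-1]);c.pop("color");print(n,c)
E
```

```text
pics
{'time_s': 0.0, 'joint_positions': array([ 1.20151011,  0.59211926,  0.04831776,  1.60986499, -0.03328554,
        0.94265984, -0.03370835]), 'joint_velocities': array([ 6.77739879e-05,  1.44218507e-03, -1.55729821e-03, -6.40859492e-04,
       -2.11837375e-03, -1.23186582e-03, -9.60464452e-04]), 'tau': array([-2.65264534e-04, -5.48691022e+01,  1.54655568e+00, -1.98122728e+01,
        9.37756500e-03,  8.60038097e-03, -5.39172120e-06]), 'tool_pos': array([ 197.18302628, -696.80010671,  230.12531917]), 'tool_rot': array([-1.09996146e-03,  9.90502730e-01,  1.37488475e-01, -2.27974007e-04]), 'contact_force': array([ 0.47930742, -0.05211069,  0.3538292 ]), 'moment': array([0.00273669, 0.04964984, 0.00061813]), 'grip_force': 0.0, 'finger_gap': 85.25295774735632} 18.700000000000003
scene {'vfov': 46.26465329790391, 'cx': 283.3736585425074, 'cy': 206.1804765812873, 'distortion': array([-0.0799523,  0.       ,  0.       ,  0.       ,  0.       ]), 'R': array([[ 0.73674532,  0.67613956,  0.00645289],
       [ 0.45518357, -0.48888171, -0.74417914],
       [-0.50001426,  0.55120774, -0.66794893]]), 't': array([-359.25589126, -219.86290819, 1593.58908933])}
side {'vfov': 44.86900423150901, 'cx': 278.73863841248306, 'cy': 204.50087285435092, 'distortion': array([-0.00466559,  0.        ,  0.        ,  0.        ,  0.        ]), 'R': array([[ 0.90746661, -0.4200822 ,  0.00594138],
       [-0.19365247, -0.43079675, -0.88142662],
       [ 0.37283116,  0.79871466, -0.47228362]]), 't': array([-490.77997225,  174.0393152 , 1534.58578878])}
```

View pics/scene0.png

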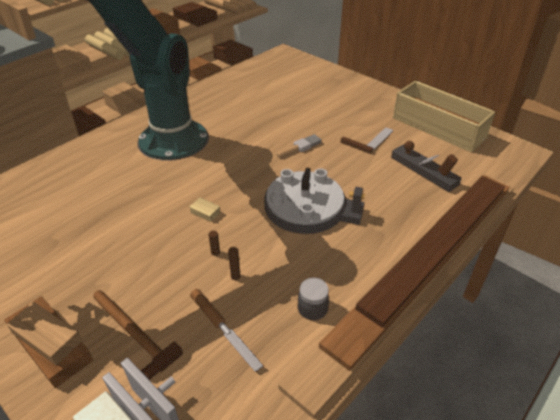

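View pics/side0.png

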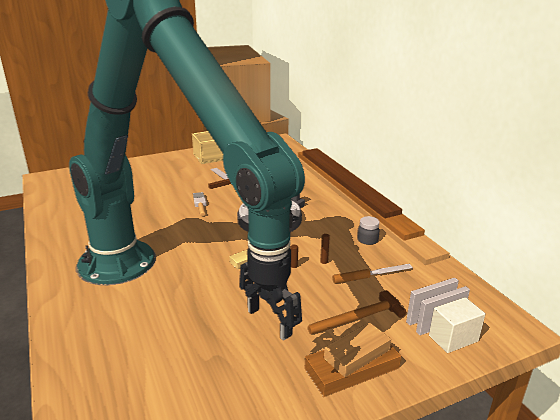

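The scene view shows the short dowel at (214,243), the long dowel at (234,263), the table centred near (305,198), the knob near (306,180) and the bush post at (357,203). In the side view the arm hides most of the table. I'll zoom in and do a first localisation.

```bash
cat > h.py <<'E'
import numpy as np,cv2
from station import ctrl,cams
from scipy.spatial.transform import Rotation as Ro
def pose():
    s=ctrl.read_state();q=s["tool_rot"];return s,Ro.from_quat(np.r_[q[1:],q[0]]).as_matrix(),np.array(s["tool_pos"])
def cam(n):
    s,R,p=pose();c=cams.read_camera(n);c["f"]=210/np.tan(np.radians(c["vfov"]/2))
    c["K"]=np.array([[c["f"],0,c["cx"]],[0,c["f"],c["cy"]],[0,0,1]])
    if n=="wrist":
        H=np.array(c["hand_eye"]);Rw=R@H[:3,:3];o=R@H[:3,3]+p;c["R"]=Rw.T;c["t"]=-Rw.T@o
    c["o"]=-c["R"].T@c["t"];return c
def ray(c,uv):
    u=cv2.undistortPoints(np.array([[uv]],float),c["K"],c["distortion"])[0,0]
    return c["R"].T@np.r_[u,1]
def onz(c,uv,z):
    d=ray(c,uv);return c["o"]+d*(z-c["o"][2])/d[2]
def proj(c,X):
    return cv2.projectPoints(np.array([X],float),cv2.Rodrigues(c["R"])[0],c["t"],c["K"],c["distortion"])[0][0,0]
E
python3 - <<'E'
from h import *
c=cam("scene");im=c["color"][:,:,::-1]
cr=cv2.resize(im[150:290,190:380],None,fx=4,fy=4,interpolation=cv2.INTER_CUBIC);cv2.imwrite("pics/crop0.png",cr)
hsv=cv2.cvtColor(im.copy(),cv2.COLOR_BGR2HSV)
m=((hsv[:,:,2]<75)).astype(np.uint8);m[:225]=0;m[285:]=0;m[:,:200]=0;m[:,250:]=0
n,l,st,ce=cv2.connectedComponentsWithStats(m)
for i in range(1,n):
  if st[i,4]>40:
    x,y,w,h,a=st[i];u=ce[i][0];print(st[i],ce[i],onz(c,ce[i],35),onz(c,ce[i],47.5))
E
```

```text
[210 236  10  19 132] [214.50757576 245.09848485] [ 484.9381403  -245.03812282   35.        ] [ 494.68080227 -252.20779158   47.5       ]
[229 248  11  32 252] [234.03571429 262.96428571] [ 561.80142369 -252.22983656   35.        ] [ 570.43735818 -259.29595436   47.5       ]
```

View pics/crop0.png

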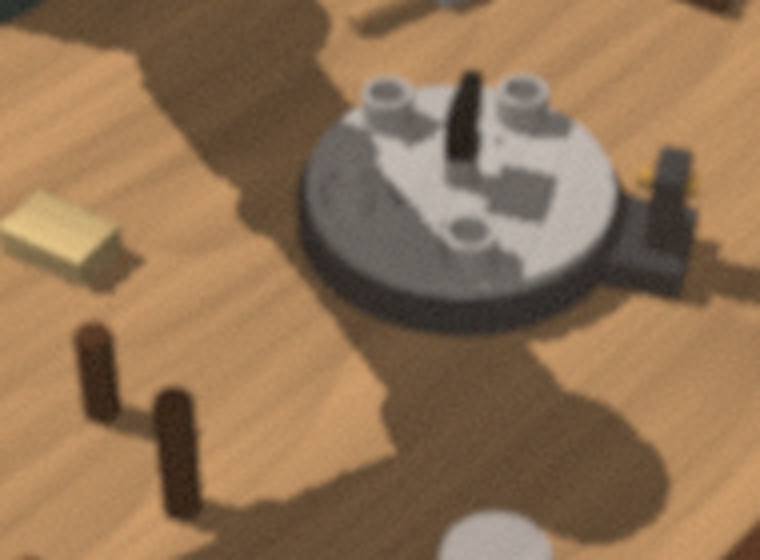

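The crop shows the bush on the right of the table. The sockets, in crop pixels: socket 1 upper right (522,92), socket 2 upper left (388,92), socket 4 at (470,230), and socket 3 in shadow on the left. The knob's top runs about (455–478, 75–100).

```bash
cat >> h.py <<'E'
def totool(X):
    s,R,p=pose();return np.round(R.T@(np.array(X)-p),1)
E
python3 - <<'E'
from h import *
c=cam("scene");w=cam("wrist");print(w["hand_eye"],w["vfov"],w["cx"],w["cy"],w["distortion"])
f=lambda x,y,z:onz(c,(190+(x+.5)/4-.5,150+(y+.5)/4-.5),z)
S1=f(522,92,66);S2=f(388,92,66);S4=f(470,230,66)
for P in(S1,S2,S4,f(678,180,72)):print(P)
# axis from s1,s2,s4: circle
A=np.array([[*(2*p[:2]),1] for p in(S1,S2,S4)]);b=[p[:2]@p[:2] for p in(S1,S2,S4)]
x=np.linalg.solve(A,b);C=x[:2];print("axis",C,np.sqrt(x[2]+C@C))
for p in(S1,S2,S4):print(np.degrees(np.arctan2(*(p[:2]-C)[::-1])))
s,R,p=pose();print(R)
print(totool([569,-258,230]),totool([*C,230]))
print("long px",proj(w,[569,-258,95]))
E
```

```text
[[ 5.86835127e-04 -9.45415873e-01 -3.25865744e-01  8.45683500e+01]
 [ 9.99999794e-01  4.70248031e-04  4.36544978e-04 -1.75337359e+00]
 [-2.59478827e-04 -3.25865934e-01  9.45415954e-01 -1.42102061e+02]
 [ 0.00000000e+00  0.00000000e+00  0.00000000e+00  1.00000000e+00]] 65.40450837576753 276.4317189126298 208.21430745402367 [0.00720504 0.         0.         0.         0.        ]
[515.37341821 119.37454245  66.        ]
[447.70536464  56.14422492  66.        ]
[581.60004777 -13.59941748  66.        ]
[653.51808666 110.80483946  72.        ]
axis [525.03721984  41.20871784] 78.76093701879667
97.04783180417178
169.0687554807243
-44.09735750805305
[[ 9.62199809e-01  2.72344223e-01 -3.88986852e-04]
 [ 2.72344485e-01 -9.62199255e-01  1.03687417e-03]
 [-9.18961698e-05 -1.10361855e-03 -9.99999387e-01]]
[ 477.3 -321.4    1. ] [ 516.5 -621.3    1.4]
long px [ -594.87924134 -1052.99313564]
```

```bash
python3 -m crank '[{"tx":0.034,"ty":-0.023,"claw":0.05},{"tx":0.034,"ty":-0.023,"claw":0.05},{"tx":0.034,"ty":-0.023,"claw":0.05},{"tx":0.034,"ty":-0.023,"claw":0.05},{"tx":0.034,"ty":-0.023,"claw":0.05},{"tx":0.034,"ty":-0.023,"claw":0.05},{"tx":0.034,"ty":-0.023,"claw":0.05},{"tx":0.034,"ty":-0.023,"claw":0.05},{"tx":0.034,"ty":-0.023,"claw":0.05},{"tx":0.034,"ty":-0.023,"claw":0.05},{"tx":0.034,"ty":-0.023,"claw":0.05},{"tx":0.034,"ty":-0.023,"claw":0.05}]'; python3 -m crank '[{"tx":0.034,"ty":-0.023,"claw":0.05},{"tx":0.034,"ty":-0.023,"claw":0.05},{"tz":0},{"tz":0},{"tz":0}]'
python3 - <<'E'
from h import *
s,R,p=pose();print(p,totool([569,-258,95]))
w=cam("wrist");cv2.imwrite("pics/w1.png",w["color"][:,:,::-1])
for X in([569,-258,95],[569,-258,0],[491,-248,70]):print(proj(w,X))
E
```

```text
[ 197.29029869 -697.23215397  230.71791474] [ 477.3 -321.2  136. ]
[ -595.05841241 -1052.82096956]
[-211.29161244 -544.9982961 ]
[-391.6065481  -558.34266729]$[0]: bad value
$[0]: bad value
```

View pics/w1.png

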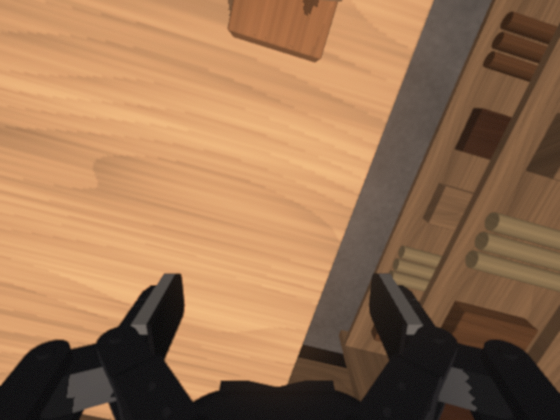

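The arm didn't move; the picture shows bare bench and the open fingers. The rows were refused as "bad value", so probably every key is needed.

```bash
python3 -m crank '[{"claw":0.05,"tx":0.034,"ty":-0.023,"tz":0,"spin":0},{"claw":0.05,"tx":0.034,"ty":-0.023,"tz":0,"spin":0},{"claw":0.05,"tx":0.034,"ty":-0.023,"tz":0,"spin":0},{"claw":0.05,"tx":0.034,"ty":-0.023,"tz":0,"spin":0},{"claw":0.05,"tx":0.034,"ty":-0.023,"tz":0,"spin":0},{"claw":0.05,"tx":0.034,"ty":-0.023,"tz":0,"spin":0},{"claw":0.05,"tx":0.034,"ty":-0.023,"tz":0,"spin":0},{"claw":0.05,"tx":0.034,"ty":-0.023,"tz":0,"spin":0},{"claw":0.05,"tx":0.034,"ty":-0.023,"tz":0,"spin":0},{"claw":0.05,"tx":0.034,"ty":-0.023,"tz":0,"spin":0},{"claw":0.05,"tx":0.034,"ty":-0.023,"tz":0,"spin":0},{"claw":0.05,"tx":0.034,"ty":-0.023,"tz":0,"spin":0}]'; python3 -m crank '[{"claw":0.05,"tx":0.034,"ty":-0.023,"tz":0,"spin":0},{"claw":0.05,"tx":0.034,"ty":-0.023,"tz":0,"spin":0},{"claw":0.05,"tx":0,"ty":0,"tz":0,"spin":0},{"claw":0.05,"tx":0,"ty":0,"tz":0,"spin":0},{"claw":0.05,"tx":0,"ty":0,"tz":0,"spin":0}]'
python3 - <<'E'
from h import *
s,R,p=pose();print(p,totool([569,-258,95]))
w=cam("wrist");cv2.imwrite("pics/w2.png",w["color"][:,:,::-1])
for X in([569,-258,95],[569,-258,0],[491,-248,70]):print(proj(w,X))
E
```

```text
time_s: 1.3
tool_pos: [515.9, -319.3, 231.5]
tool_rot: [0.0, 0.991, 0.137, 0.0]
contact_force: [-0.2, -0.3, 1.0]
finger_gap: 50.2
grip_force: 0.0
time_s: 1.72
tool_pos: [567.5, -258.2, 231.2]
tool_rot: [0.0, 0.99, 0.138, -0.0]
contact_force: [-0.2, -0.3, -0.5]
finger_gap: 49.7
grip_force: 0.0
[ 567.49828669 -258.23844252  231.15477927] [1.600e+00 1.000e-01 1.362e+02]
[278.4350986  194.39412278]
[277.91816445 170.9371847 ]
[248.115827   254.67083306]
```

View pics/w2.png

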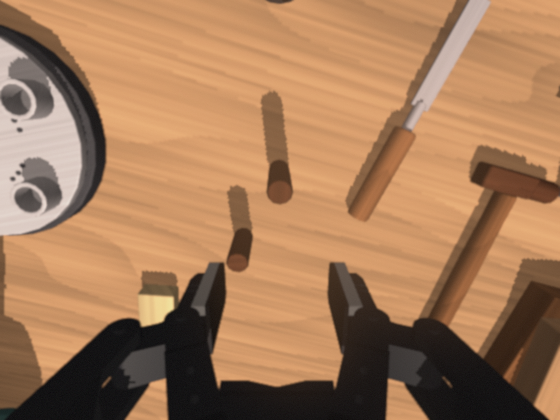

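The wrist view shows the long dowel's top at (280,189), the short dowel's top at (238,260) and part of the table on the left.

Run:
```python
from h import *
w=cam("wrist");im=w["color"]
hsv=cv2.cvtColor(im,cv2.COLOR_RGB2HSV)
for (u,v),z in (((280,189),95),((238,260),70)):
    print(hsv[v,u],hsv[v-15,u])
    P=onz(w,(u,v),z);print(P,totool(P))
# socket 4/3 rims
for uv in((18,99),(33,197)):print(onz(w,uv,66))
```

```text
[ 12 145 118] [ 13 139  79]
[ 573.32357432 -259.28062945   95.        ] [  7.1   1.  136.2]
[ 11 148 114] [ 12 138  72]
[ 481.37469813 -240.52925736   70.        ] [-76.4 -41.8 161.3]
[582.0692049  -15.65079906  66.        ]
[492.23112463 -31.62714291  66.        ]
```

```bash
cat >> h.py <<'E'
def top(w,u,v,z,lo=92,hi=150,r=22):
    hsv=cv2.cvtColor(w["color"],cv2.COLOR_RGB2HSV)
    m=((hsv[:,:,2]>lo)&(hsv[:,:,2]<hi)&(hsv[:,:,1]>110)).astype(np.uint8)
    k=np.zeros_like(m);cv2.circle(k,(u,v),r,1,-1);m&=k
    m=cv2.morphologyEx(m,cv2.MORPH_OPEN,np.ones((3,3)))
    n,l,st,ce=cv2.connectedComponentsWithStats(m)
    i=1+np.argmax(st[1:,4]);P=onz(w,ce[i],z);print(st[i],ce[i],P,totool(P));return P
E
python3 - <<'E'
from h import *
w=cam("wrist");top(w,280,189,95);top(w,238,260,70)
s=cam("scene");top(s,233,250,95,85,150,9);top(s,213,234,70,85,150,9)
E
```

```text
[265 179  26  23 479] [277.45720251 189.89979123] [ 571.57164148 -257.96407835   95.        ] [  5.8  -0.9 136.3]
[225 253  22  17 294] [235.57823129 261.14965986] [ 479.0543869  -238.92248723   70.        ] [-78.2 -44.1 161.3]
[226 247  12   9  59] [231.55932203 250.16949153] [ 571.40801679 -263.79197815   95.        ] [  3.9   4.8 136.3]
[208 230   9   6  42] [212.07142857 232.78571429] [ 477.43537926 -242.05222849   70.        ] [-80.7 -41.5 161.3]
```

```bash
python3 -m crank '[{"claw":0.05,"tx":0.006,"ty":0.0,"tz":0.03,"spin":0},{"claw":0.05,"tx":0,"ty":0,"tz":0.04,"spin":0},{"claw":0.05,"tx":0,"ty":0,"tz":0.04,"spin":0},{"claw":0.05,"tx":0,"ty":0,"tz":0.035,"spin":0},{"claw":0.05,"tx":0,"ty":0,"tz":0.02,"spin":0},{"claw":0.05,"tx":0,"ty":0,"tz":0.003,"spin":0},{"claw":0.05,"tx":0,"ty":0,"tz":0,"spin":0},{"claw":0.05,"tx":0,"ty":0,"tz":0,"spin":0}]'; python3 -m crank '[{"claw":0.02,"tx":0,"ty":0,"tz":0,"spin":0},{"claw":0.01,"tx":0,"ty":0,"tz":0,"spin":0},{"claw":0.01,"tx":0,"ty":0,"tz":0,"spin":0},{"claw":0.01,"tx":0,"ty":0,"tz":0,"spin":0},{"claw":0.01,"tx":0,"ty":0,"tz":0,"spin":0},{"claw":0.01,"tx":0,"ty":0,"tz":0,"spin":0}]'
```

```text
time_s: 2.58
tool_pos: [574.1, -257.7, 64.4]
tool_rot: [0.001, 0.991, 0.137, 0.001]
contact_force: [-0.4, 0.0, 0.2]
finger_gap: 49.8
grip_force: 0.0
time_s: 3.08
tool_pos: [574.9, -257.1, 65.4]
tool_rot: [0.001, 0.991, 0.137, 0.001]
contact_force: [-0.4, 0.3, 6.9]
finger_gap: 22.5
grip_force: 58.6
```

```bash
python3 -m crank '[{"claw":0.01,"tx":0,"ty":0,"tz":-0.02,"spin":0},{"claw":0.01,"tx":0,"ty":0,"tz":-0.035,"spin":0},{"claw":0.01,"tx":0,"ty":0,"tz":-0.035,"spin":0},{"claw":0.01,"tx":0,"ty":0,"tz":-0.035,"spin":0},{"claw":0.01,"tx":0,"ty":-0.018,"tz":-0.025,"spin":0},{"claw":0.01,"tx":0.004,"ty":-0.03,"tz":0,"spin":0},{"claw":0.01,"tx":0.005,"ty":-0.038,"tz":0,"spin":0},{"claw":0.01,"tx":0.005,"ty":-0.038,"tz":0,"spin":0},{"claw":0.01,"tx":0.005,"ty":-0.038,"tz":0,"spin":0},{"claw":0.01,"tx":0.005,"ty":-0.038,"tz":0,"spin":0},{"claw":0.01,"tx":0.005,"ty":-0.038,"tz":0,"spin":0},{"claw":0.01,"tx":0.005,"ty":-0.038,"tz":0,"spin":0}]'; python3 -m crank '[{"claw":0.01,"tx":0.005,"ty":-0.038,"tz":0,"spin":0},{"claw":0.01,"tx":0.005,"ty":-0.034,"tz":0,"spin":0},{"claw":0.01,"tx":0,"ty":-0.022,"tz":0,"spin":0},{"claw":0.01,"tx":0,"ty":-0.008,"tz":0,"spin":0},{"claw":0.01,"tx":0,"ty":0,"tz":0,"spin":0},{"claw":0.01,"tx":0,"ty":0,"tz":0,"spin":0},{"claw":0.01,"tx":0,"ty":0,"tz":0,"spin":0}]'
python3 - <<'E'
from h import *
w=cam("wrist");im=w["color"][:,:,::-1];cv2.imwrite("pics/w3.png",im)
for X in([515.4,119.4,66],[525,41.2,115],[447.7,56.1,66]):print(proj(w,X),totool(X))
E
```

```text
time_s: 4.08
tool_pos: [530.5, 20.0, 214.1]
tool_rot: [0.0, 0.991, 0.137, 0.001]
contact_force: [0.4, 0.7, -0.7]
finger_gap: 22.4
grip_force: 58.8
time_s: 4.67
tool_pos: [513.3, 116.9, 213.4]
tool_rot: [0.001, 0.991, 0.136, 0.0]
contact_force: [0.2, 0.2, -0.4]
finger_gap: 22.3
grip_force: 58.8
[275.94457029 189.78863398] [  2.7  -2.2 147.4]
[374.73974599 221.17769164] [-9.1 75.8 98.4]
[318.64687198 269.03745062] [-79.6  40.6 147.4]
```

View pics/w3.png

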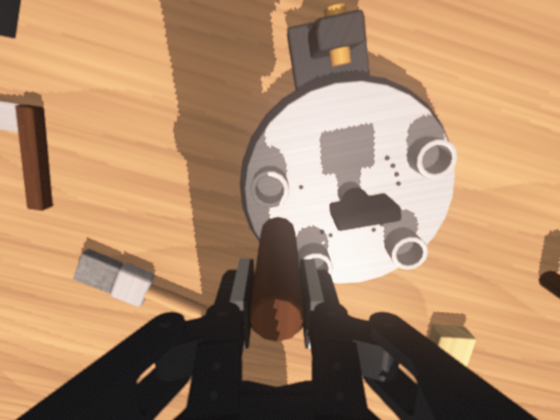

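The wrist view shows the dowel held with its far end (foot) near (278,222), socket 1 at about (270,187) with its pip at (301,186), the knob around (365,210) and the bush at (340,55). I'll zoom in for accuracy.

Run:
```python
from h import *
im=cv2.imread("pics/w3.png")[155:255,230:330]
cv2.imwrite("pics/c3.png",cv2.resize(im,None,fx=6,fy=6,interpolation=cv2.INTER_CUBIC))
```

```text
(no output)
```

View pics/c3.png

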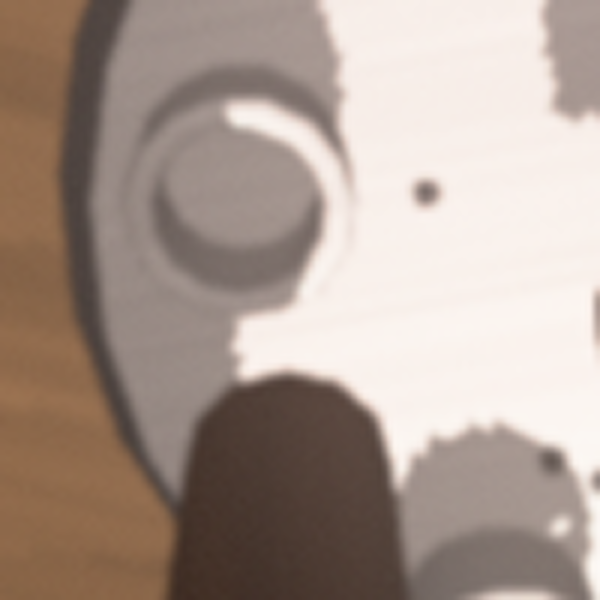

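Crop pixels: the socket rim's outer edge spans x 130–352 and y 97–308, so its centre is about (240,203). The dowel foot's far edge is at y≈374, with sides at about x 195 and 385.

Run:
```python
from h import *
w=cam("wrist");s,R,p=pose()
g=lambda x,y,z:onz(w,(230+(x+.5)/6-.5,155+(y+.5)/6-.5),z)
T=lambda P:np.round(totool(P),2)
print("sock c",T(g(240,203,66)),g(240,203,66))
for q in((130,203),(352,203),(240,97),(240,308)):print(T(g(*q,66)))
zf=p[2]-65.4
print("foot far",T(g(289,374,zf)),"sides",T(g(196,425,zf+2)),T(g(384,425,zf+2)))
print("grasp-time est", "x -3.5")
```

```text
sock c [  4.   -7.8 147.3] [515.13278754 125.27229661  66.        ]
[  4.  -24.6 147.3]
[  4.    9.3 147.3]
[ 20.4  -7.7 147.3]
[-13.   -7.9 147.3]
foot far [ 6.8 -0.7 65.4] sides [  1.4 -11.1  63.4] [ 1.4 10.1 63.4]
grasp-time est x -3.5
```

```bash
python3 -m crank '[{"claw":0.01,"tx":0.0074,"ty":-0.0071,"tz":0.01,"spin":0},{"claw":0.01,"tx":0,"ty":0,"tz":0.025,"spin":0},{"claw":0.01,"tx":0,"ty":0,"tz":0.02,"spin":0},{"claw":0.01,"tx":0,"ty":0,"tz":0.015,"spin":0},{"claw":0.01,"tx":0,"ty":0,"tz":0.004,"spin":0},{"claw":0.01,"tx":0,"ty":0,"tz":0,"spin":0},{"claw":0.01,"tx":0,"ty":0,"tz":0,"spin":0},{"claw":0.01,"tx":0,"ty":0,"tz":0,"spin":0}]'
python3 - <<'E'
from h import *
w=cam("wrist");im=w["color"][:,:,::-1];cv2.imwrite("pics/w4.png",im)
c=proj(w,[515.13,125.27,66]);print(c,pose()[2])
x,y=int(c[0])-50,int(c[1])-50;print(x,y)
cv2.imwrite("pics/c4.png",cv2.resize(im[y:y+100,x:x+100],None,fx=6,fy=6,interpolation=cv2.INTER_CUBIC))
E
```

```text
time_s: 5.43
tool_pos: [519.1, 128.2, 140.0]
tool_rot: [-0.0, 0.991, 0.137, 0.001]
contact_force: [-0.0, 0.1, 0.2]
finger_gap: 21.9
grip_force: 58.8
[281.23064781 227.83227022] [519.04562026 128.24459825 140.19248715]
231 177
```

View pics/c4.png

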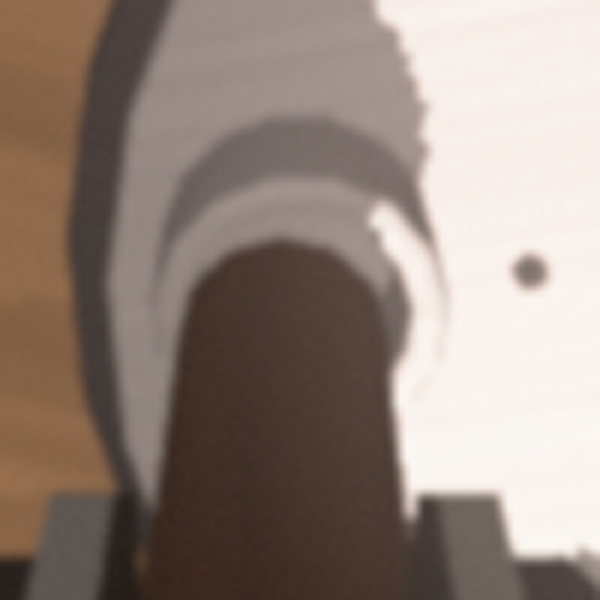

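The foot (sides 185–390, far edge 240 in the crop) sits slightly left of the socket rim (157–445, far edge 178).

Run:
```python
from h import *
w=cam("wrist");s,R,p=pose()
g=lambda x,y,z:totool(onz(w,(231+(x+.5)/6-.5,177+(y+.5)/6-.5),z))
zf=p[2]-65.4
print("rim far",g(297,178,66),"sides",g(157,310,66),g(445,310,66))
print("foot far",g(284,240,zf),"sides",g(186,298,zf+2),g(388,298,zf+2))
```

```text
rim far [11.5  0.9 74.3] sides [ -5.  -15.7  74.2] [-5.  18.6 74.2]
foot far [ 7.1 -0.6 65.4] sides [  0.9 -11.7  63.4] [ 0.9 11.1 63.4]
```

```bash
python3 -m crank '[{"claw":0.01,"tx":-0.002,"ty":0.0017,"tz":0,"spin":0},{"claw":0.01,"tx":0,"ty":0,"tz":0.003,"spin":0},{"claw":0.01,"tx":0,"ty":0,"tz":0.003,"spin":0},{"claw":0.01,"tx":0,"ty":0,"tz":0.003,"spin":0},{"claw":0.01,"tx":0,"ty":0,"tz":0.003,"spin":0},{"claw":0.01,"tx":0,"ty":0,"tz":0,"spin":0},{"claw":0.01,"tx":0,"ty":0,"tz":0,"spin":0},{"claw":0.01,"tx":0,"ty":0,"tz":0,"spin":0},{"claw":0.01,"tx":0,"ty":0,"tz":0,"spin":0}]'
```

```text
time_s: 6.28
tool_pos: [516.7, 125.9, 127.3]
tool_rot: [-0.0, 0.991, 0.137, -0.0]
contact_force: [-0.3, -0.1, -0.5]
finger_gap: 22.5
grip_force: 58.8
```

```bash
python3 -m crank '[{"claw":0.01,"tx":0,"ty":0,"tz":0.004,"spin":0},{"claw":0.01,"tx":0,"ty":0,"tz":0.004,"spin":0},{"claw":0.01,"tx":0,"ty":0,"tz":0.003,"spin":0},{"claw":0.01,"tx":0,"ty":0,"tz":0,"spin":0},{"claw":0.01,"tx":0,"ty":0,"tz":0,"spin":0}]';python3 -m crank '[{"claw":0.01,"tx":0,"ty":0,"tz":0.004,"spin":0},{"claw":0.01,"tx":0,"ty":0,"tz":0.004,"spin":0},{"claw":0.01,"tx":0,"ty":0,"tz":0.002,"spin":0},{"claw":0.01,"tx":0,"ty":0,"tz":0.001,"spin":0},{"claw":0.01,"tx":0,"ty":0,"tz":0,"spin":0},{"claw":0.01,"tx":0,"ty":0,"tz":0,"spin":0}]'
```

```text
time_s: 6.7
tool_pos: [516.5, 125.8, 115.9]
tool_rot: [0.0, 0.991, 0.137, -0.0]
contact_force: [-0.7, -0.1, -0.3]
finger_gap: 22.5
grip_force: 58.8
time_s: 7.2
tool_pos: [516.6, 125.8, 105.4]
tool_rot: [0.0, 0.991, 0.137, -0.0]
contact_force: [-0.4, -0.6, 1.8]
finger_gap: 22.5
grip_force: 59.1
```

```bash
python3 -m crank '[{"claw":0.01,"tx":0,"ty":0,"tz":0.001,"spin":0},{"claw":0.01,"tx":0,"ty":0,"tz":0,"spin":0},{"claw":0.036,"tx":0,"ty":0,"tz":0,"spin":0},{"claw":0.036,"tx":0,"ty":0,"tz":0,"spin":0},{"claw":0.036,"tx":0,"ty":0,"tz":0,"spin":0},{"claw":0.036,"tx":0,"ty":0,"tz":-0.01,"spin":0},{"claw":0.036,"tx":0,"ty":0,"tz":-0.03,"spin":0},{"claw":0.036,"tx":0,"ty":0,"tz":-0.035,"spin":0},{"claw":0.036,"tx":0,"ty":0,"tz":-0.035,"spin":0},{"claw":0.05,"tx":0,"ty":0,"tz":-0.02,"spin":0}]'; python3 -m crank '[{"claw":0.05,"tx":-0.0136,"ty":0.0341,"tz":0,"spin":0},{"claw":0.05,"tx":-0.0136,"ty":0.0341,"tz":0,"spin":0},{"claw":0.05,"tx":-0.0136,"ty":0.0341,"tz":0,"spin":0},{"claw":0.05,"tx":-0.0136,"ty":0.0341,"tz":0,"spin":0},{"claw":0.05,"tx":-0.0136,"ty":0.0341,"tz":0,"spin":0},{"claw":0.05,"tx":-0.0136,"ty":0.0341,"tz":0,"spin":0},{"claw":0.05,"tx":-0.0136,"ty":0.0341,"tz":0,"spin":0},{"claw":0.05,"tx":-0.0136,"ty":0.0341,"tz":0,"spin":0},{"claw":0.05,"tx":-0.0136,"ty":0.0341,"tz":0,"spin":0},{"claw":0.05,"tx":-0.0136,"ty":0.0341,"tz":0,"spin":0},{"claw":0.05,"tx":0,"ty":0,"tz":0.02,"spin":0}]'; python3 -m crank '[{"claw":0.05,"tx":0,"ty":0,"tz":0.02,"spin":0},{"claw":0.05,"tx":0,"ty":0,"tz":0,"spin":0},{"claw":0.05,"tx":0,"ty":0,"tz":0,"spin":0},{"claw":0.05,"tx":0,"ty":0,"tz":0,"spin":0},{"claw":0.05,"tx":0,"ty":0,"tz":0,"spin":0}]'
python3 - <<'E'
from h import *
w=cam("wrist");cv2.imwrite("pics/w5.png",w["color"][:,:,::-1])
u=proj(w,[479,-239,70]);print(u,pose()[2]);top(w,int(u[0]),int(u[1]),70)
s=cam("scene");cv2.imwrite("pics/s5.png",s["color"][:,:,::-1])
E
```

```text
time_s: 8.03
tool_pos: [518.0, 126.3, 238.3]
tool_rot: [-0.0, 0.991, 0.137, 0.002]
contact_force: [0.5, 0.6, 0.2]
finger_gap: 46.6
grip_force: 0.0
time_s: 8.95
tool_pos: [479.3, -250.0, 218.1]
tool_rot: [0.005, 0.991, 0.132, 0.003]
contact_force: [0.2, 0.1, 0.8]
finger_gap: 50.0
grip_force: 0.0
time_s: 9.37
tool_pos: [479.6, -239.0, 195.5]
tool_rot: [0.0, 0.99, 0.138, 0.001]
contact_force: [0.4, 0.6, 0.3]
finger_gap: 50.4
grip_force: 0.0
[277.99915219 200.63570735] [ 479.57700523 -239.00747729  195.49321971]
[265 189  27  24 499] [277.8757515  200.73346693] [ 478.88637528 -238.92234215   70.        ] [ -0.9  -0.4 125.5]
```

```bash
python3 -m crank '[{"claw":0.05,"tx":-0.001,"ty":0,"tz":0.025,"spin":0},{"claw":0.05,"tx":0,"ty":0,"tz":0.04,"spin":0},{"claw":0.05,"tx":0,"ty":0,"tz":0.04,"spin":0},{"claw":0.05,"tx":0,"ty":0,"tz":0.03,"spin":0},{"claw":0.05,"tx":0,"ty":0,"tz":0.016,"spin":0},{"claw":0.05,"tx":0,"ty":0,"tz":0.003,"spin":0},{"claw":0.05,"tx":0,"ty":0,"tz":0,"spin":0},{"claw":0.05,"tx":0,"ty":0,"tz":0,"spin":0}]'; python3 -m crank '[{"claw":0.02,"tx":0,"ty":0,"tz":0,"spin":0},{"claw":0.01,"tx":0,"ty":0,"tz":0,"spin":0},{"claw":0.01,"tx":0,"ty":0,"tz":0,"spin":0},{"claw":0.01,"tx":0,"ty":0,"tz":0,"spin":0},{"claw":0.01,"tx":0,"ty":0,"tz":0,"spin":0},{"claw":0.01,"tx":0,"ty":0,"tz":0,"spin":0}]'
python3 - <<'E'
from h import *
print(totool([478.9,-238.9,0]))
E
```

```text
time_s: 10.13
tool_pos: [478.7, -239.9, 41.3]
tool_rot: [0.001, 0.99, 0.138, 0.001]
contact_force: [-0.1, -0.1, -0.5]
finger_gap: 50.1
grip_force: 0.0
time_s: 10.63
tool_pos: [478.8, -240.0, 42.0]
tool_rot: [0.001, 0.991, 0.137, 0.001]
contact_force: [0.6, 0.7, 5.8]
finger_gap: 21.9
grip_force: 58.5
[ 0.3 -1.2 42. ]
```

View pics/s5.png

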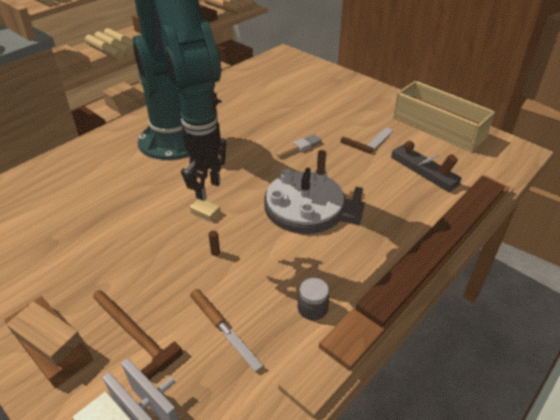

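The scene view shows the long dowel standing in its socket at (321,160), and the short dowel was at (214,243) before this grasp. Lifting it and carrying it to just short of socket 2.

```bash
python3 -m crank '[{"claw":0.01,"tx":0,"ty":0,"tz":-0.02,"spin":0},{"claw":0.01,"tx":0,"ty":0,"tz":-0.035,"spin":0},{"claw":0.01,"tx":0,"ty":0,"tz":-0.04,"spin":0},{"claw":0.01,"tx":0,"ty":0,"tz":-0.035,"spin":0},{"claw":0.01,"tx":0.0043,"ty":-0.0332,"tz":0,"spin":0},{"claw":0.01,"tx":0.0043,"ty":-0.0332,"tz":0,"spin":0},{"claw":0.01,"tx":0.0043,"ty":-0.0332,"tz":0,"spin":0},{"claw":0.01,"tx":0.0043,"ty":-0.0332,"tz":0,"spin":0},{"claw":0.01,"tx":0.0043,"ty":-0.0332,"tz":0,"spin":0},{"claw":0.01,"tx":0.0043,"ty":-0.0332,"tz":0,"spin":0},{"claw":0.01,"tx":0.0043,"ty":-0.0332,"tz":0,"spin":0},{"claw":0.01,"tx":0.0043,"ty":-0.0332,"tz":0,"spin":0}]'; python3 -m crank '[{"claw":0.01,"tx":0.0043,"ty":-0.0332,"tz":0,"spin":0},{"claw":0.01,"tx":0,"ty":0,"tz":0.02,"spin":0},{"claw":0.01,"tx":0,"ty":0,"tz":0.02,"spin":0},{"claw":0.01,"tx":0,"ty":0,"tz":0.005,"spin":0},{"claw":0.01,"tx":0,"ty":0,"tz":0,"spin":0},{"claw":0.01,"tx":0,"ty":0,"tz":0,"spin":0},{"claw":0.01,"tx":0,"ty":0,"tz":0,"spin":0},{"claw":0.01,"tx":0,"ty":0,"tz":0,"spin":0},{"claw":0.01,"tx":0,"ty":0,"tz":0,"spin":0},{"claw":0.01,"tx":0,"ty":0,"tz":0,"spin":0}]'
python3 - <<'E'
from h import *
w=cam("wrist");im=w["color"][:,:,::-1];cv2.imwrite("pics/w6.png",im)
print(pose()[2],totool([444.6,60.4,66]),proj(w,[444.6,60.4,66]),proj(w,[513.2,124.8,135]))
E
```

```text
time_s: 11.63
tool_pos: [438.1, 26.8, 171.2]
tool_rot: [-0.0, 0.991, 0.137, 0.001]
contact_force: [1.2, 0.3, -0.7]
finger_gap: 22.1
grip_force: 58.9
time_s: 12.47
tool_pos: [433.9, 58.3, 125.8]
tool_rot: [-0.0, 0.991, 0.137, 0.001]
contact_force: [-0.2, -0.4, -1.3]
finger_gap: 22.0
grip_force: 58.9
[433.82104674  58.30344624 125.70830815] [10.9  0.9 59.7] [280.2241112  214.22559771] [167.38867717  67.41932642]
```

Run:
```python
from h import *
w=cam("wrist");im=cv2.imread("pics/w6.png")
print(proj(w,[524.3,45.6,115]))
y0,y1=20,270;x0,x1=170,500
a=im[y0:y1,x0:x1];cv2.imwrite("pics/c6.png",cv2.resize(a,(792,600),interpolation=cv2.INTER_CUBIC))
```

```text
[363.54178909  97.66877914]
```

View pics/c6.png

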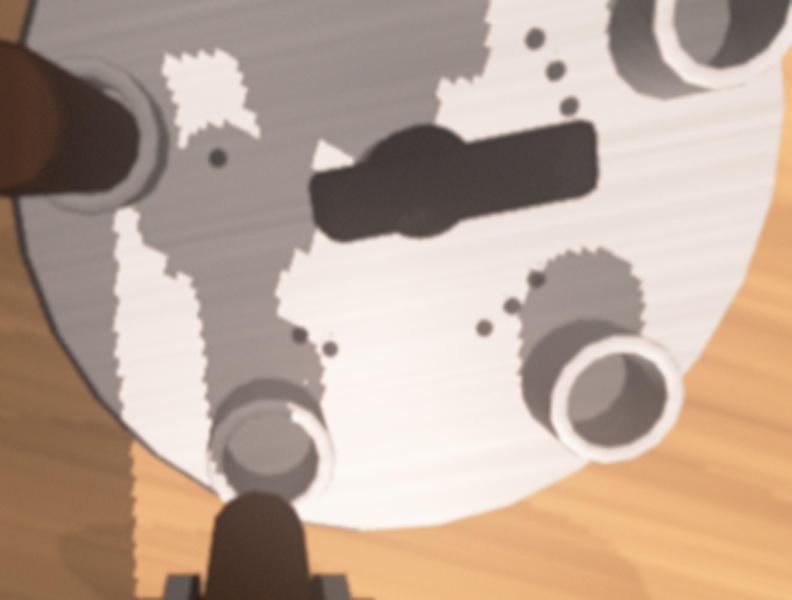

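The two-pip socket 2 has outer edge x 209–333 and far edge y 398, centre near (271,456). The dowel foot is at x 213–303 with far edge y 491. The knob bar spans (325,172)–(585,121) on top and (345,242)–(590,196) below. Socket 3 is centred near (617,398).

Run:
```python
from h import *
w=cam("wrist");s,R,p=pose()
G=lambda x,y,z:onz(w,(170+(x+.5)/2.4-.5,20+(y+.5)/2.4-.5),z)
g=lambda *a:totool(G(*a))
zf=p[2]-42
print("S2 far",g(271,398,66),"sides",g(209,452,66),g(333,452,66),"c",g(271,456,66),G(271,456,66))
print("S3",G(617,398,66))
print("foot far",g(258,491,zf),"sides",g(214,525,zf+2),g(303,525,zf+2))
P=[G(*q,115)for q in((325,172),(585,121),(345,242),(590,196))]
for q in P:print(q)
for a,b in((0,1),(2,3)):
  d=P[b]-P[a];print("bar angle",np.degrees(np.arctan2(d[1],d[0])))
print("left mid",G(311,205,115),"right mid",G(598,156,115))
```

```text
S2 far [30.4  2.3 59.5] sides [ 15.3 -14.4  59.5] [15.3 19.3 59.5] c [14.1  2.5 59.5] [447.94266723  59.89488209  66.        ]
S3 [488.58286209 -23.82812219  66.        ]
foot far [10.9 -1.1 42. ] sides [  2.4 -12.3  40. ] [ 2.4 10.3 40. ]
[519.72961952  71.34662116 115.        ]
[540.58750301  29.06165489 115.        ]
[508.92357085  63.99747624 115.        ]
[529.03382775  22.99466094 115.        ]
bar angle -63.74428275302808
bar angle -63.87387853445911
left mid [513.52791416  72.11636356 115.        ] right mid [535.80493586  24.41133855 115.        ]
```

```bash
python3 -m crank '[{"claw":0.01,"tx":0.013,"ty":0.0035,"tz":0,"spin":0},{"claw":0.01,"tx":0,"ty":0,"tz":0.005,"spin":0},{"claw":0.01,"tx":0,"ty":0,"tz":0.006,"spin":0},{"claw":0.01,"tx":0,"ty":0,"tz":0.003,"spin":0},{"claw":0.01,"tx":0,"ty":0,"tz":0.003,"spin":0},{"claw":0.01,"tx":0,"ty":0,"tz":0.003,"spin":0},{"claw":0.01,"tx":0,"ty":0,"tz":0.002,"spin":0},{"claw":0.01,"tx":0,"ty":0,"tz":0,"spin":0},{"claw":0.01,"tx":0,"ty":0,"tz":0,"spin":0},{"claw":0.01,"tx":0,"ty":0,"tz":0,"spin":0},{"claw":0.01,"tx":0,"ty":0,"tz":0,"spin":0}]'
```

```text
time_s: 13.53
tool_pos: [447.1, 58.7, 103.5]
tool_rot: [-0.0, 0.991, 0.137, 0.0]
contact_force: [-0.1, -0.1, -0.5]
finger_gap: 22.6
grip_force: 58.9
```

```bash
python3 -m crank '[{"claw":0.01,"tx":0,"ty":0,"tz":0.004,"spin":0},{"claw":0.01,"tx":0,"ty":0,"tz":0.004,"spin":0},{"claw":0.01,"tx":0,"ty":0,"tz":0.003,"spin":0},{"claw":0.01,"tx":0,"ty":0,"tz":0,"spin":0},{"claw":0.01,"tx":0,"ty":0,"tz":0,"spin":0}]';python3 -m crank '[{"claw":0.01,"tx":0,"ty":0,"tz":0.004,"spin":0},{"claw":0.01,"tx":0,"ty":0,"tz":0.004,"spin":0},{"claw":0.01,"tx":0,"ty":0,"tz":0.003,"spin":0},{"claw":0.01,"tx":0,"ty":0,"tz":0.0005,"spin":0},{"claw":0.01,"tx":0,"ty":0,"tz":0,"spin":0},{"claw":0.01,"tx":0,"ty":0,"tz":0,"spin":0}]'
```

```text
time_s: 13.95
tool_pos: [446.7, 58.6, 91.9]
tool_rot: [0.0, 0.991, 0.137, -0.0]
contact_force: [0.3, -0.2, -0.4]
finger_gap: 22.4
grip_force: 58.9
time_s: 14.45
tool_pos: [447.2, 58.7, 81.8]
tool_rot: [-0.0, 0.991, 0.137, 0.0]
contact_force: [-1.7, -0.2, 16.6]
finger_gap: 22.5
grip_force: 60.9
```

```bash
python3 -m crank '[{"claw":0.036,"tx":0,"ty":0,"tz":0,"spin":0},{"claw":0.036,"tx":0,"ty":0,"tz":0,"spin":0},{"claw":0.036,"tx":0,"ty":0,"tz":0,"spin":0},{"claw":0.036,"tx":0,"ty":0,"tz":-0.01,"spin":0},{"claw":0.036,"tx":0,"ty":0,"tz":-0.03,"spin":0},{"claw":0.036,"tx":0,"ty":0,"tz":-0.035,"spin":0},{"claw":0.036,"tx":0,"ty":0,"tz":-0.035,"spin":0},{"claw":0.036,"tx":0,"ty":0,"tz":-0.03,"spin":0},{"claw":0.036,"tx":0,"ty":0,"tz":0,"spin":0},{"claw":0.036,"tx":0,"ty":0,"tz":0,"spin":0},{"claw":0.036,"tx":0,"ty":0,"tz":0,"spin":0}]'
python3 - <<'E'
from h import *
s,R,p=pose();print(np.round(s["joint_positions"],3),p,totool([525.2,47,215]),np.degrees(np.arctan2(R[1,1],R[0,1])))
w=cam("wrist");cv2.imwrite("pics/w7.png",w["color"][:,:,::-1])
for X in([447,59.4,110],[513.2,124.8,135]):
  u=proj(w,X);
  try:top(w,int(u[0]),int(u[1]),X[2],60,160,22)
  except Exception as e:print(u,e)
E
```

```text
time_s: 15.37
tool_pos: [446.3, 58.5, 220.1]
tool_rot: [0.0, 0.991, 0.137, -0.001]
contact_force: [0.1, -0.5, -0.5]
finger_gap: 35.6
grip_force: 0.0
[-0.252  0.266  0.026  2.218 -0.011  0.659 -1.514] [446.28514676  58.53835165 220.10961607] [72.8 32.6  5. ] -74.19398042312709
[263 193  27  24 489] [276.53374233 204.50306748] [446.51488465  60.23158242 110.        ] [  1.4  -1.6 109.5]
[188  80  18  38 487] [196.42710472  98.35934292] [510.92153223 133.2727654  135.        ] [ 83.2 -54.3  84.3]
```

```bash
python3 -m crank '[{"claw":0.036,"tx":0.0243,"ty":0.0109,"tz":0,"spin":0},{"claw":0.036,"tx":0.0243,"ty":0.0109,"tz":0,"spin":0},{"claw":0.036,"tx":0.0243,"ty":0.0109,"tz":0,"spin":0},{"claw":0.036,"tx":0,"ty":0,"tz":0,"spin":-0.124},{"claw":0.036,"tx":0,"ty":0,"tz":0,"spin":-0.124},{"claw":0.036,"tx":0,"ty":0,"tz":0,"spin":-0.124},{"claw":0.036,"tx":0,"ty":0,"tz":0,"spin":-0.124},{"claw":0.036,"tx":0,"ty":0,"tz":0,"spin":-0.124},{"claw":0.036,"tx":0,"ty":0,"tz":0,"spin":-0.124},{"claw":0.036,"tx":0,"ty":0,"tz":0,"spin":-0.124},{"claw":0.036,"tx":0,"ty":0,"tz":0,"spin":-0.124},{"claw":0.036,"tx":0,"ty":0,"tz":0,"spin":-0.124}]'; python3 -m crank '[{"claw":0.036,"tx":0,"ty":0,"tz":0,"spin":-0.124},{"claw":0.036,"tx":0,"ty":0,"tz":0,"spin":-0.124},{"claw":0.036,"tx":0,"ty":0,"tz":0,"spin":-0.124},{"claw":0.036,"tx":0,"ty":0,"tz":0,"spin":-0.124},{"claw":0.036,"tx":0,"ty":0,"tz":0,"spin":-0.124},{"claw":0.036,"tx":0,"ty":0,"tz":0,"spin":-0.016},{"claw":0.036,"tx":0,"ty":0,"tz":0,"spin":0},{"claw":0.036,"tx":0,"ty":0,"tz":0,"spin":0},{"claw":0.036,"tx":0,"ty":0,"tz":0,"spin":0},{"claw":0.036,"tx":0,"ty":0,"tz":0,"spin":0}]'
python3 - <<'E'
from h import *
w=cam("wrist");s,R,p=pose();print(p,np.degrees(np.arctan2(R[1,1],R[0,1])))
u=proj(w,[525.2,47,115]);print(u);x,y=map(int,u)
V=w["color"].max(2);m=(V<75).astype(np.uint8);k=np.zeros_like(m);k[y-55:y+50,x-60:x+60]=1;m&=k
cv2.imwrite("pics/w8.png",w["color"][:,:,::-1])
n,l,st,ce=cv2.connectedComponentsWithStats(m)
for i in range(1,n):
  if st[i,4]>80:
    q=np.argwhere(l==i)[:,::-1].astype(np.float32);r=cv2.minAreaRect(q);print(st[i],ce[i],r)
    b=[onz(w,c,115) for c in cv2.boxPoints(r)];[print(totool(c),c) for c in b]
E
```

```text
time_s: 16.42
tool_pos: [524.7, 46.9, 218.4]
tool_rot: [-0.001, 0.765, 0.643, -0.002]
contact_force: [0.0, 0.2, 0.3]
finger_gap: 36.0
grip_force: 0.0
time_s: 17.25
tool_pos: [525.9, 47.1, 220.5]
tool_rot: [-0.0, 0.529, 0.849, -0.0]
contact_force: [-0.1, -1.0, 0.9]
finger_gap: 36.0
grip_force: 0.0
[525.99185972  47.12297488 220.64606301] 26.143634876860652
[274.66339196 208.28380136]
```

Run:
```python
from h import *
w=cam("wrist");V=w["color"].max(2);S=cv2.cvtColor(w["color"],cv2.COLOR_RGB2HSV)[:,:,1]
print(V[208,215:335:4]);print(V[130:290:5,275])
m=((V<110)&(V>0)).astype(np.uint8);m[:140]=0;m[290:]=0;m[:,:225]=0;m[:,325:]=0
n,l,st,ce=cv2.connectedComponentsWithStats(m)
for i in range(1,n):
  if st[i,4]>150:
    q=np.argwhere(l==i)[:,::-1].astype(np.float32);r=cv2.minAreaRect(q);print(st[i],ce[i],r)
    [print(totool(onz(w,c,115))) for c in cv2.boxPoints(r)]
```

```text
[241 242 242 242 241 240 241 242 240 238 237 238 238  93  85  83  82 205
 239 238 230 153 153 156 157 156 157 156 155 156]
[156 158 158 158 158 159 239 239  76  77  83  84  84  83  82  85  83  84
  83  83  84  88 233 232 233 233 233 233 233 240 243 240]
[ 262  169   26   67 1192] [274.44295302 200.62919463] ((274.5, 202.0), (66.0, 25.0), 90.0)
[ 32.1 -10.4 105.7]
[ 32.1   8.9 105.7]
[-23.2   9.5 105.7]
[-23.2 -11.2 105.8]
[225 261  15  29 403] [231.93548387 275.86104218] ((232.0, 275.0), (28.0, 14.0), 90.0)
[-47.2 -42.9 105.8]
[-47.2 -31.  105.8]
[-74.7 -32.  105.8]
[-74.7 -44.3 105.8]
[314 261  11  29 258] [318.56976744 276.94573643] ((319.0, 275.0), (28.0, 10.0), 90.0)
[-47.2  32.6 105.7]
[-47.2  41.1 105.7]
[-74.7  42.4 105.8]
[-74.7  33.7 105.8]
```

```bash
python3 -m crank '[{"claw":0.036,"tx":0.002,"ty":0,"tz":0.025,"spin":0},{"claw":0.036,"tx":0,"ty":0,"tz":0.035,"spin":0},{"claw":0.036,"tx":0,"ty":0,"tz":0.035,"spin":0},{"claw":0.036,"tx":0,"ty":0,"tz":0.025,"spin":0},{"claw":0.036,"tx":0,"ty":0,"tz":0.015,"spin":0},{"claw":0.036,"tx":0,"ty":0,"tz":0.007,"spin":0},{"claw":0.036,"tx":0,"ty":0,"tz":0,"spin":0},{"claw":0.036,"tx":0,"ty":0,"tz":0,"spin":0},{"claw":0.036,"tx":0,"ty":0,"tz":0,"spin":0}]'; python3 -m crank '[{"claw":0.02,"tx":0,"ty":0,"tz":0,"spin":0},{"claw":0.005,"tx":0,"ty":0,"tz":0,"spin":0},{"claw":0.0,"tx":0,"ty":0,"tz":0,"spin":0},{"claw":0,"tx":0,"ty":0,"tz":0,"spin":0},{"claw":0,"tx":0,"ty":0,"tz":0,"spin":0},{"claw":0,"tx":0,"ty":0,"tz":0,"spin":0}]'; python3 -c "
from h import *
s,R,p=pose();print(p,s['moment'],s['joint_positions'],np.degrees(np.arctan2(R[1,1],R[0,1])))"
```

```text
time_s: 18.1
tool_pos: [526.2, 49.1, 79.9]
tool_rot: [0.001, 0.529, 0.849, 0.001]
contact_force: [0.6, -0.7, -0.8]
finger_gap: 36.1
grip_force: 0.0
time_s: 18.6
tool_pos: [523.5, 47.7, 79.9]
tool_rot: [-0.0, 0.529, 0.849, -0.002]
contact_force: [-4.2, -1.0, 7.2]
finger_gap: 13.2
grip_force: 60.8
[523.54205657  47.68667141  79.85118756] [-0.27473788  0.69723953  0.08777638] [ 0.03077538  0.59354138 -0.28316595  2.14828109  0.37293772  0.44843758
 -0.08878957] 26.15665856530483
```

```bash
python3 -m crank '[{"claw":0,"tx":0,"ty":-0.0027,"tz":0,"spin":0},{"claw":0,"tx":0,"ty":0,"tz":0,"spin":0.04},{"claw":0,"tx":0,"ty":0,"tz":0,"spin":0.06},{"claw":0,"tx":0,"ty":0,"tz":0,"spin":0.06},{"claw":0,"tx":0,"ty":0,"tz":0,"spin":0.06},{"claw":0,"tx":0,"ty":0,"tz":0,"spin":0.06},{"claw":0,"tx":0,"ty":0,"tz":0,"spin":0.06},{"claw":0,"tx":0,"ty":0,"tz":0,"spin":0.06},{"claw":0,"tx":0,"ty":0,"tz":0,"spin":0},{"claw":0,"tx":0,"ty":0,"tz":0,"spin":0}]'; python3 -c "
from h import *
s,R,p=pose();print(p,s['contact_force'],s['moment'],np.degrees(np.arctan2(R[1,1],R[0,1])))"
```

```text
time_s: 19.43
tool_pos: [525.1, 48.1, 79.9]
tool_rot: [0.001, 0.686, 0.728, 0.002]
contact_force: [3.5, -0.3, 3.8]
finger_gap: 13.2
grip_force: 60.2
[525.05111144  48.10850522  79.88481002] [ 3.46010712 -0.28138518  3.78903855] [-0.09378809 -0.07984073  0.14441938] 3.3700827796126456
```

```bash
python3 -m crank '[{"claw":0,"tx":0,"ty":0,"tz":0,"spin":0.06},{"claw":0,"tx":0,"ty":0,"tz":0,"spin":0.06},{"claw":0,"tx":0,"ty":0,"tz":0,"spin":0.06},{"claw":0,"tx":0,"ty":0,"tz":0,"spin":0.06},{"claw":0,"tx":0,"ty":0,"tz":0,"spin":0.06},{"claw":0,"tx":0,"ty":0,"tz":0,"spin":0.06},{"claw":0,"tx":0,"ty":0,"tz":0,"spin":0.06},{"claw":0,"tx":0,"ty":0,"tz":0,"spin":0},{"claw":0,"tx":0,"ty":0,"tz":0,"spin":0}]'; python3 -m crank '[{"claw":0,"tx":0,"ty":0,"tz":0,"spin":0.06},{"claw":0,"tx":0,"ty":0,"tz":0,"spin":0.06},{"claw":0,"tx":0,"ty":0,"tz":0,"spin":0.06},{"claw":0,"tx":0,"ty":0,"tz":0,"spin":0.06},{"claw":0,"tx":0,"ty":0,"tz":0,"spin":0.06},{"claw":0,"tx":0,"ty":0,"tz":0,"spin":0.06},{"claw":0,"tx":0,"ty":0,"tz":0,"spin":0.05},{"claw":0,"tx":0,"ty":0,"tz":0,"spin":0.027},{"claw":0,"tx":0,"ty":0,"tz":0,"spin":0},{"claw":0,"tx":0,"ty":0,"tz":0,"spin":0},{"claw":0,"tx":0,"ty":0,"tz":0,"spin":0},{"claw":0,"tx":0,"ty":0,"tz":0,"spin":0}]'
python3 - <<'E'
from h import *
s,R,p=pose();print(p,s['contact_force'],s['moment'],np.degrees(np.arctan2(R[1,1],R[0,1])))
print(s['joint_positions'])
c=cam("scene");cv2.imwrite("pics/s9.png",c["color"][:,:,::-1])
C=np.array([525.2,41.]);
V=cv2.cvtColor(c["color"],cv2.COLOR_RGB2HSV)
# expected scene-frame long dowel top at bush angle 25-26 deg, scene y bias -6
for a in(25,):
  X=[*(C+80*np.array([np.cos(np.radians(a)),np.sin(np.radians(a))])),135];u=proj(c,X);print(u,V[int(u[1]):int(u[1])+12:3,int(u[0])])
E
```

```text
time_s: 20.18
tool_pos: [526.6, 47.9, 79.9]
tool_rot: [0.002, 0.823, 0.568, 0.003]
contact_force: [6.0, -1.4, 3.0]
finger_gap: 13.3
grip_force: 60.0
time_s: 21.18
tool_pos: [528.0, 47.0, 79.9]
tool_rot: [0.002, 0.927, 0.376, 0.005]
contact_force: [7.8, -1.6, -1.5]
finger_gap: 13.1
grip_force: 60.1
[528.01736222  47.01579312  79.89061707] [ 7.83144862 -1.59836182 -1.49911932] [-0.22343304 -0.79507645  0.12176401] -45.805187341422226
[-0.20673251  0.58232751  0.04294228  2.15773333 -0.05809792  0.39267662
 -0.91682915]
[335.61023756 172.74873236] [[ 13 146  56]
 [  9 127  56]
 [ 10 150  56]
 [ 10 107  62]]
```

Run:
```python
from h import *
C=np.array([525.2,47.]);ang=lambda P:np.degrees(np.arctan2(P[1]-C[1],P[0]-C[0]))
print("home S1,S2",ang([513.2,124.8]),ang([447,59.2]))
w=cam("wrist");cv2.imwrite("pics/w9.png",w["color"][:,:,::-1])
hsv=cv2.cvtColor(w["color"],cv2.COLOR_RGB2HSV)
for a,z in((26.5,135),(98.5,110)):
  X=np.r_[C+80*np.array([np.cos(np.radians(a)),np.sin(np.radians(a))]),z];u=proj(w,X);print(a,u)
  if 0<u[0]<560 and 0<u[1]<420:
    print(hsv[int(u[1]),int(u[0])])
    P=top(w,int(u[0]),int(u[1]),z,45,160,40 if z==135 else 30);print(ang(P))
# brass
m=((hsv[:,:,0]>12)&(hsv[:,:,0]<30)&(hsv[:,:,1]>150)&(hsv[:,:,2]>90)).astype(np.uint8)
n,l,st,ce=cv2.connectedComponentsWithStats(m)
for i in range(1,n):
  if 30<st[i,4]<5000:
    P=onz(w,ce[i],80);print("brass?",st[i],ang(P),np.hypot(*(P[:2]-C)))
```

```text
home S1,S2 98.76829700339458 171.13275173622395
26.5 [367.78824677 138.53100036]
[ 11 113  70]
[ 341   99   66   41 1961] [371.4518103  119.24171341] [600.67122228  85.76258562 135.        ] [ 79.5  23.2 -54.4]
27.185372147120088
98.5 [ 96.23424033 213.1050057 ]
[  9 144  71]
[  67  184   59   59 2809] [ 95.96867213 212.92274831] [513.36756411 126.22998115 110.        ] [ 44.9 -66.8 -30.2]
98.49394199722869
brass? [ 349    0   45   37 1126] 26.540489947718566 122.1671990130739
```

Run:
```python
from h import *
C=np.array([525.2,47.]);ang=lambda P:np.degrees(np.arctan2(P[1]-C[1],P[0]-C[0]))
w=cam("wrist");V=w["color"].max(2);hsv=cv2.cvtColor(w["color"],cv2.COLOR_RGB2HSV)
print(V[138,300:440:6],V[60:220:8,368]);print(V[213,30:170:6],V[150:290:6,96])
for (u,v) in((368,138),(96,213)):
  for r in(45,60,80):top(w,u,v,135 if u>200 else 110,45,130,r)
```

```text
[147 131  62  60  62  75  74  73  72  72  73  72  76  76  76  80  80  83
 135 156 224  92 147 197] [ 59  60  59  59  77  71  72  71  70  72  74  80  84  90  92 240 240 241
 241 241]
[134 138 137 131 131 132 134  87  61  65  67  69  66  63  64  69  66  48
  40  42 119 144 147 243] [137 123 121 122 125  47  67  70  69  69  69  70  70  70  68 134 126 128
 130 126 135 138 140 139]
[ 338   94   67   41 2116] [369.75661626 114.18431002] [601.22801668  87.03716353 135.        ] [ 80.8  22.8 -54.4]
[ 338   92   67   43 2134] [369.78725398 114.01171509] [601.26142087  87.06415611 135.        ] [ 80.8  22.8 -54.4]
[ 338   92   67   43 2134] [369.78725398 114.01171509] [601.26142087  87.06415611 135.        ] [ 80.8  22.8 -54.4]
[  59  169   74   73 3331] [ 99.90513359 206.86520564] [516.32313566 126.54754994 110.        ] [ 47.3 -64.9 -30.2]
[  47  154   86   88 3921] [ 98.67355267 200.60647794] [517.99293458 128.2190832  110.        ] [ 49.6 -65.  -30.2]
[  39  137  120  105 4944] [ 99.76496764 192.16019417] [520.88842298 129.74461159 110.        ] [ 52.8 -64.  -30.2]
```

```bash
python3 -c "
from station import ctrl
print(ctrl.sign_off())"
```

```text
the job is handed in; nothing more can be done
None
```

Job handed in: the long dowel is in socket 1 and the short dowel in socket 2, both fully down; the knob has been turned clockwise 72° (stop 3) and is still gripped, and the wrist camera puts the long dowel within about 1° of the bush.

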